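# Close a mushroom punnet under the guarded lid press with a push stick

### The arm

A 6-joint arm with a two-finger parallel gripper is mounted at the origin on the work surface. World frame = base frame: x ahead of the robot, y to its left, z up, the work surface at z = 0. Lengths are in m, angles in rad, forces in N, time in s.
With the tool pointing down it reaches from about 0.35 to 0.775 m from the base axis. Payload 5.5 kg.
Tool frame: the origin (TCP) lies midway between the tips of the shut fingers; the grasp point (between the pads) lies 19 mm behind it; y points along the fingers, z is the direction in which the jaws open and shut, and the axes are right-handed (so a half turn about y gives the same grasp; the last joint's range is limited). The gripper opens to 85 mm and grips with 20 to 120 N. Pads are 22 mm wide; open, the fingers measure 114 mm over their backs; the gripper's body (76 mm by 85 mm) begins 54 mm behind the grasp point. The pads swing forward as they close: fully open they stand 13 mm farther back than shut.
Start: joints at [1.199, 0.313, 0.046, 1.304, 0, 1.431], TCP at [0.132, 0.56, 0.231] pointing down, gripper open.
Joint ranges: [-2.76, 2.76], [-0.86, 1.69], [-1.03, 1.26], [-2.2, 2.34], [-1.47, 1.5], [-3.14, 3.14]. Speed limits (rad/s): [2.57, 2.57, 3.14, 3.14, 3.14, 3.14].

### API

Orientations are given as [roll, pitch, yaw] about the fixed x, y, z axes, in that order (R = Rz(yaw) Ry(pitch) Rx(roll)).
In Python, from plant import bot, viewer gives the robot as it stands. The module is installed in compiled form; this text tells all that it offers.
- The arm moves only by the shell command python3 -m crank 'ROWS' [FORCE]. ROWS is JSON, a list of rows, each an object with "travel": the shift along the tool's x, y, z in m, a list of three; "angular": the turn, a rotation vector about the tool's x, y, z in rad, a list of three; "fingers": the closure, from -1 (fully open) to 1 (shut). A call has 1 to 12 rows; each row is the pose to reach, as a shift and turn from the pose commanded when the call began, along the tool's axes at that moment; what a row does not reach only later rows make up. A row lasts 1/10 s, in which the tool goes at most 50 mm and 8.59 degrees, less where a joint would pass 70% of its speed; a pose out of reach is approached as far as the arm can. A call with a gripper value outside its range is refused whole. The fingers move at their own pace and stop on an object; FORCE is the grip in N (left out, the last holds). Time passes only in rows, so rows that repeat a pose let the fingers close. It gives the time, the measured TCP pose, the force and the opening at its end, in the units of the state.
- bot.state(): the state, without advancing time (a new reading comes with each control period).
- viewer.snapshot(name): name is "side" or "top"; returns a dict with "frame" (420x560x3 uint8, blue, green, red), "fx", "fy", "cx", "cy" (pixels), "k1" (the pictures are not rectified: a ray, as slopes to the right and down, at radius r is drawn at 1 + k1 r^2 times it, then the intrinsics apply), "origin" and "orientation" of the camera in the world. Camera axes: x right, y up, looking along -z (the intrinsics and any distortion apply to the point x, -y, -z); pixel columns grow to the right and rows downward; lengths in m; the calibration is good to about 2 mm. A picture is of the moment at which its call begins. There is no depth.
- bot.job_done(): hands the job in, once; it reports no verdict.
The state is a dict: "time_s": time; "joint_positions": joint angles; "qd": joint speeds; "tau": joint torques, N m; "tcp_pos": TCP position; "ee_rot": TCP orientation; "contact_force": force on the tool from outside, world axes, zero at the start; "moment": the same for the moment, N m; "gripper_width": finger opening in m.
Only numpy, scipy, OpenCV 4.12 (cv2) and the standard library are available. Lean on these libraries where they do the work, as an engineer would, in place of code of your own. Each camera call takes 0.05 s, during which the arm holds its last target. There are 200 camera calls.

### The job

Pick up the orange push stick and use it, not the hand, to feed the blue mushroom punnet through the low guard opening of the lid press, so that the roller closes its lid, and on until it sits firmly against the rubber buffer of the end stop. Feel for the buffer: do not crush the punnet or ram it. Then draw the stick out, leave the punnet touching the buffer and lay the stick flat on the bench, off the machine; leave the other things alone.

Things in the scene. Friction and masses are not known exactly. Their poses are not given: they have to be found in the camera images.
- press: Bench lid press: steel bed, green cheeks, clear guard tunnel. Origin: on the bench (z 0), on the lane's centre line, below the tunnel's entry. The feed runs along its -y; x is across, z up. Bed: 10 mm thick, 170 wide, y +260 to -340. Tunnel: y 0 to -90, 122 wide, 155 high (knobs to 199). Outfeed rails 102 apart, 22 high, y -90 to -250.
- press_entry (a point): Middle of the tunnel's low entry opening, 36 mm above the bed: 102 mm wide, from the bed up to 72 mm above it; yellow edge on the clear pane above. Before it two infeed rails, 30 mm high above the bed, flare from 102 mm apart here to 136 mm at 80 mm upstream (press +y).
- press_roller (a point): Lowest point of the lowered rubber roller inside the tunnel, 45 mm past the entry, 52 mm above the bed. Radius 28 mm, free-running, sprung: rises up to 16 mm, presses down with about 9 to 15 N. Feeding the punnet under it takes 5 to 16 N, most as the leading edge lifts it; beyond it only sliding friction of 1 to 3 N is left.
- stop_bracket (a point): End stop past the tunnel: green bracket, 44 mm high, across the outfeed; this point is on its face towards the punnet, 22 mm above the bed; +y points back up the lane. Out of it sticks a rubber-headed screw buffer, 28 mm across, set by hand: its head stands 10 to 40 mm out; this is not measured. It does not give: feel for it. Firm: held with a push of 6 to 15 N. Over 20 N: rammed.
- punnet_mid (a point): Centre of the blue clamshell punnet with brown mushrooms and a clear lid: 95 mm wide (x), 130 long (y), 55 high with the lid shut; its underside stands on the bed. Its -y end leads, its +y end is pushed. Mass 0.18 to 0.36 kg. Starts on the bed at the infeed, a little askew. The thin wall is crushed if the stick pushes it with more than 25 N.
- punnet_front (a point): Middle of the punnet's leading (-y) face, 22 mm above its underside; it meets the end stop's buffer.
- punnet_lid (a joint): Angle of the punnet's lid (rad), hinged along the leading top edge: 0 is shut, starts at 0.05 to 0.08 (trailing edge 6 to 10 mm up). The stiff hinge stays where it is pressed; it counts as shut below 0.015.
- stick_mid (a point): Centre of the orange push stick, which lies flat on the bench: 360 mm long (x), 40 wide (y), 20 thick (z), so this point is 10 mm above the bench. +x points to its notched nose (notch 14 mm wide, 30 deep). Black grip pad on the tail half. Mass 0.14 kg.
- stick_nose (a point): Middle of the stick's nose end, 180 mm along +x from its centre, half-way up.
- knife_mid (a point): Bystander: harvest knife with blue handle, 170 mm long, lying on the bench on the robot's side of the press. Leave alone.
- full_punnet_mid (a point): Bystander: a shut punnet, 95 x 130 x 55 mm, beyond the press; centre half-way up. Leave alone.
- mister_mid (a point): Bystander: green water bottle, 68 mm across, 170 mm high, beyond the press; centre half-way up. Leave alone.

How it is judged:
By the outcome, as a careful person would: the job done as asked, in the order asked, and still so for the second after the job is handed in, with the robot touching nothing.
It also fails if it takes over 64 s, if anything falls off the work surface, if the arm or the gripper's body presses on something with over 40 N, if the wrist force passes 120 N, or if a joint passes its speed limit or range.

## Working session

There is one attempt and no reset: what is moved stays moved. The work goes in short steps, Python scripts to look and compute and a shell command to move; the robot and the scene stay as the last step left them, time stands still between calls to the robot, and variables do not carry over. Pictures are saved under pics/ and viewed, about 8 in all and at most 12, crops included, and the job is handed in when it is done.

```bash
mkdir -p pics
cat > h.py <<'E'
import numpy as np, cv2
from scipy.spatial.transform import Rotation as R
from plant import bot, viewer
def rot(o):
    o=np.array(o,float)
    return o if o.shape==(3,3) else (R.from_quat(o).as_matrix() if o.size==4 else R.from_euler('xyz',o).as_matrix())
def snap(n,f):
    s=viewer.snapshot(n); cv2.imwrite('pics/'+f+'.png',s['frame'])
    import pickle; pickle.dump(s,open('pics/'+f+'.pkl','wb')); return s
def load(f):
    import pickle; return pickle.load(open('pics/'+f+'.pkl','rb'))
def px2w(s,u,v,z):
    K=np.array([[s['fx'],0,s['cx']],[0,s['fy'],s['cy']],[0,0,1.]])
    p=cv2.undistortPoints(np.array([[[u,v]]],float),K,np.array([s['k1'],0,0,0.]))[0,0]
    d=rot(s['orientation'])@np.array([p[0],-p[1],-1]); o=np.array(s['origin'])
    return o+d*(z-o[2])/d[2]
def w2px(s,P):
    q=rot(s['orientation']).T@(np.array(P,float)-np.array(s['origin'])); x,y=q[0]/-q[2],-q[1]/-q[2]
    k=1+s['k1']*(x*x+y*y); return s['fx']*x*k+s['cx'],s['fy']*y*k+s['cy']
def tool(dw,st=None):
    st=st or bot.state(); return rot(st['ee_rot']).T@np.array(dw)
E
python3 - <<'E'
from h import *
st=bot.state(); print(st)
for n in('side','top'):
    s=snap(n,n+'0'); print({k:v for k,v in s.items() if k!='frame'})
E
```

```text
{'time_s': 0.0, 'joint_positions': array([1.19941690e+00, 3.14004631e-01, 4.49718263e-02, 1.30356738e+00,
       2.82646157e-05, 1.43120327e+00]), 'qd': array([ 0.00108396, -0.00045736,  0.00012174, -0.00209591,  0.00170674,
       -0.00101777]), 'tau': array([ 9.62009690e-04, -4.80624390e+01,  2.98532152e+01,  1.90689712e-02,
        2.26275738e-04,  4.58361328e-06]), 'tcp_pos': array([0.13190121, 0.55915411, 0.23040352]), 'ee_rot': array([-1.57257871e+00,  2.78978547e-04, -2.31786642e-01]), 'contact_force': array([-0.35294295, -0.26314489, -0.05859029]), 'moment': array([-0.01368609, -0.03152698,  0.00940821]), 'gripper_width': 0.08534502065949082}
{'fx': 540.0109933118179, 'fy': 540.0109933118179, 'cx': 286.707071532735, 'cy': 200.79424922317241, 'k1': -0.117684786195786, 'origin': array([-0.01560043, -0.74405177,  0.94146549]), 'orientation': array([ 0.84533037, -0.00959356, -0.63724597])}
{'fx': 462.3445242990556, 'fy': 462.3445242990556, 'cx': 274.2828451088359, 'cy': 207.3476436601689, 'k1': -0.1491738710828664, 'origin': array([ 0.36976175, -0.00809385,  1.36484145]), 'orientation': array([ 0.14383479,  0.01798181, -1.56041878])}
```

View pics/side0.png

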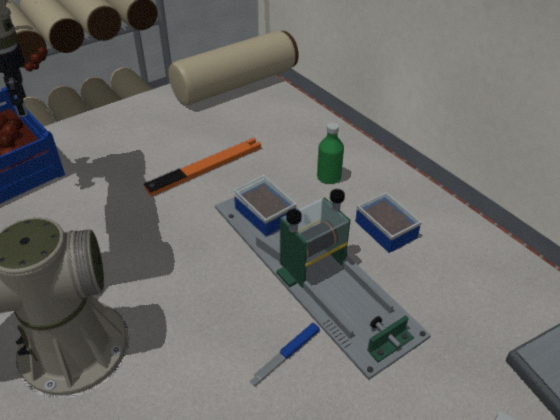

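View pics/top0.png

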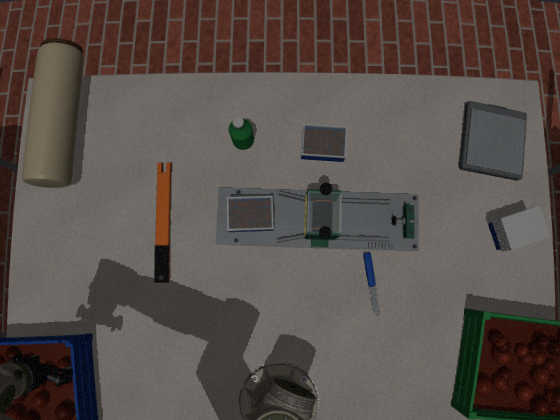

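The stick lies with its notched nose up in the top image (165,163) and its tail at (162,282). The punnet is at about (250,212), the tunnel at x 305–340 and the stop at about (405,220). I'll enlarge the stick and press area.

Run:
```python
from h import *
f=cv2.imread('pics/top0.png')
a=cv2.resize(f[150:290,140:340],None,fx=4,fy=4,interpolation=cv2.INTER_CUBIC)
cv2.imwrite('pics/c1.png',a)
a=cv2.resize(f[175:260,290:430],None,fx=5.6,fy=5.6,interpolation=cv2.INTER_CUBIC)
cv2.imwrite('pics/c2.png',a)
```

```text
(no output)
```

View pics/c1.png

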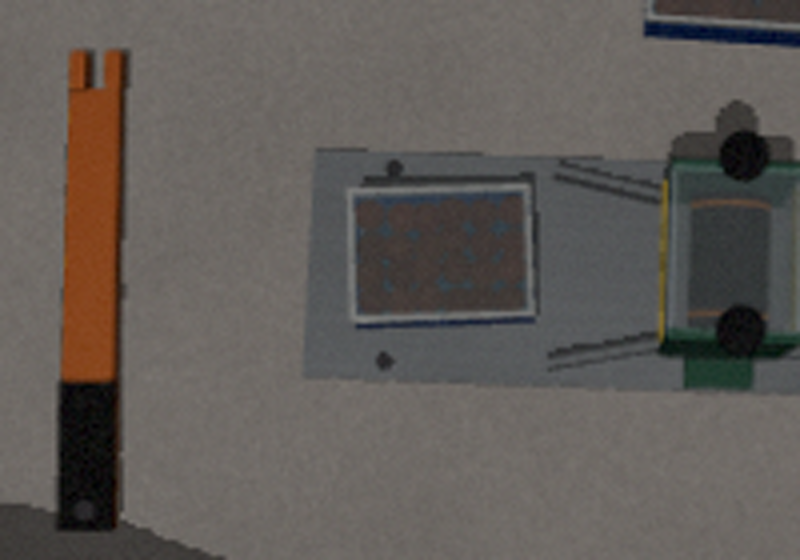

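View pics/c2.png

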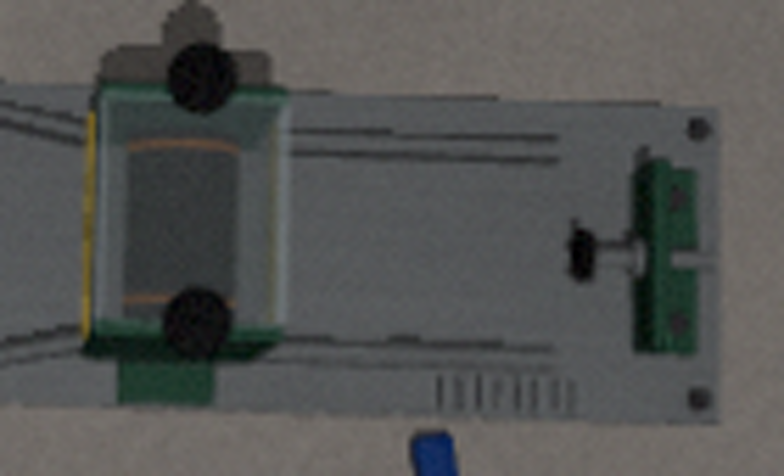

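Run:
```python
from h import *
s=load('top0'); np.set_printoptions(precision=4,suppress=True)
A=lambda u,v,z:px2w(s,140+u/4,150+v/4,z)
B=lambda u,v,z:px2w(s,290+u/5.6,175+v/5.6,z)
bc=[A(316,149,.01),A(303,378,.01),B(718,107,.01),B(719,422,.01)]; print('bed',*bc)
m0=(bc[0]+bc[1])/2;m1=(bc[2]+bc[3])/2; d=(m1-m0); print('len',np.linalg.norm(d), 'width',np.linalg.norm(bc[0]-bc[1]),np.linalg.norm(bc[2]-bc[3]))
d/=np.linalg.norm(d); print('feed dir',d,'ang of -y',np.degrees(np.arctan2(d[0],-d[1])))
n=np.array([-d[1],d[0],0]); print('x axis',n)
mid=(m0+m1)/2; O=mid-0.04*d*1; print('origin',O) # mid at y=-0.04
loc=lambda p:((p-O)@n,-(p-O)@d)
print('yellow',[loc(B(91,112,.082)),loc(B(86,335,.082))])
st=[A(70,50,.02),A(126,50,.02),A(58,528,.02),A(116,527,.02)]; print('stick',*st)
nose=(st[0]+st[1])/2;tail=(st[2]+st[3])/2;print(nose,tail,np.linalg.norm(nose-tail),'ang',np.degrees(np.arctan2(*(nose-tail)[[1,0]])))
p=[A(347,188,.073),A(354,322,.073),A(529,184,.065),A(536,318,.065)];print('punnet',*p)
print([loc(q) for q in p], 'c',sum(p)/4,loc(sum(p)/4))
bf=B(582,252,.032);print('buffer head',bf,loc(bf)); bk=B(655,255,.054);print('bracket top face',loc(bk))
```

```text
bed [0.6253 0.1845 0.01  ] [0.4539 0.1895 0.01  ] [ 0.6093 -0.4134  0.01  ] [ 0.4407 -0.4087  0.01  ]
len 0.5982004921725856 width 0.17143139098445206 0.16860763943021423
feed dir [-0.0244 -0.9997  0.    ] ang of -y -1.396831699990198
x axis [ 0.9997 -0.0244  0.    ]
origin [ 0.5333 -0.072   0.01  ]
yellow [(np.float64(0.057869517776210314), np.float64(0.0007558006360633369)), (np.float64(-0.05445825840932202), np.float64(0.0004101935525467011))]
stick [0.6989 0.3734 0.02  ] [0.6988 0.3301 0.02  ] [0.3408 0.3664 0.02  ] [0.3425 0.3231 0.02  ]
[0.6988 0.3518 0.02  ] [0.3417 0.3448 0.02  ] 0.35721007473315114 ang 1.1194330817154996
punnet [0.5853 0.1525 0.073 ] [0.4898 0.1452 0.073 ] [0.5905 0.0234 0.065 ] [0.4946 0.0174 0.065 ]
[(np.float64(0.04655293228213405), np.float64(0.22577676642656155)), (np.float64(-0.04873132753393723), np.float64(0.21613791567445365)), (np.float64(0.05483721367354783), np.float64(0.09677315813183358)), (np.float64(-0.0408235202824611), np.float64(0.08844414283633178))] c [0.5401 0.0846 0.069 ] (np.float64(0.0029588245348209433), np.float64(0.15678299576729515))
buffer head [ 0.528  -0.3317  0.032 ] (np.float64(0.001042547378801353), np.float64(-0.2597164352796358))
bracket top face (np.float64(-0.0020934750602948724), np.float64(-0.29255835339361425))
```

```bash
python3 -m crank '[{"travel":[0.339,0,-0.138],"angular":[0,-0.251,0],"fingers":-1},{"travel":[0.339,0,-0.138],"angular":[0,-0.251,0],"fingers":-1},{"travel":[0.339,0,-0.138],"angular":[0,-0.251,0],"fingers":-1},{"travel":[0.339,0,-0.138],"angular":[0,-0.251,0],"fingers":-1},{"travel":[0.339,0,-0.138],"angular":[0,-0.251,0],"fingers":-1},{"travel":[0.339,0,-0.138],"angular":[0,-0.251,0],"fingers":-1},{"travel":[0.339,0,-0.138],"angular":[0,-0.251,0],"fingers":-1},{"travel":[0.339,0,-0.138],"angular":[0,-0.251,0],"fingers":-1},{"travel":[0.339,0.05,-0.138],"angular":[0,-0.251,0],"fingers":-1},{"travel":[0.339,0.1,-0.138],"angular":[0,-0.251,0],"fingers":-1},{"travel":[0.339,0.13,-0.138],"angular":[0,-0.251,0],"fingers":-1},{"travel":[0.339,0.13,-0.138],"angular":[0,-0.251,0],"fingers":-1}]' 80; python3 -c "
from h import *
snap('side','side1')
f=cv2.imread('pics/side1.png');cv2.imwrite('pics/c3.png',cv2.resize(f[40:240,80:320],None,fx=3,fy=3,interpolation=cv2.INTER_CUBIC))"
```

```text
time_s: 1.3
tcp_pos: [0.4267, 0.3451, 0.0963]
ee_rot: [-1.576, 0.009, 0.019]
contact_force: [-0.5, 0.3, -0.0]
gripper_width: 0.0851
```

View pics/c3.png

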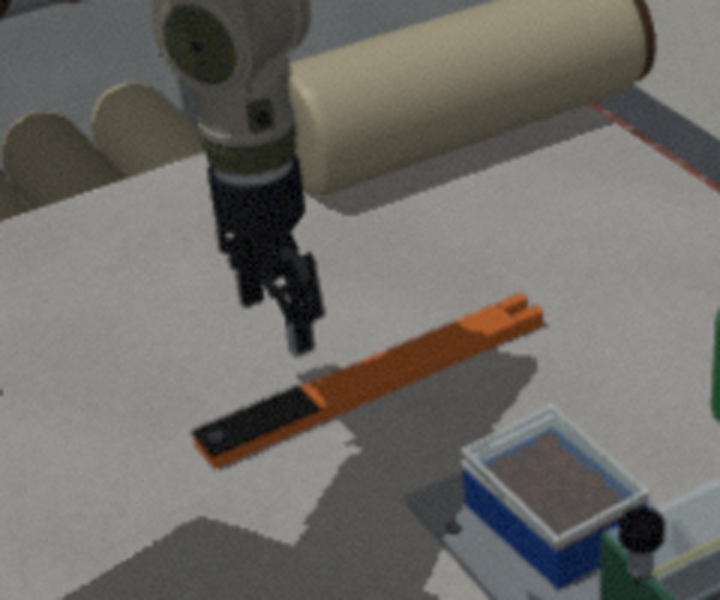

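```bash
python3 -m crank '[{"travel":[0.002,0.03,0.001],"angular":[0,0,0],"fingers":-1},{"travel":[0.002,0.06,0.001],"angular":[0,0,0],"fingers":-1},{"travel":[0.002,0.075,0.001],"angular":[0,0,0],"fingers":-1},{"travel":[0.002,0.085,0.001],"angular":[0,0,0],"fingers":-1},{"travel":[0.002,0.085,0.001],"angular":[0,0,0],"fingers":-1},{"travel":[0.002,0.085,0.001],"angular":[0,0,0],"fingers":-1},{"travel":[0.002,0.085,0.001],"angular":[0,0,0],"fingers":-1}]' 80
```

```text
time_s: 2.05
tcp_pos: [0.4335, 0.3493, 0.018]
ee_rot: [-1.569, -0.003, 0.019]
contact_force: [0.4, -0.6, 0.9]
gripper_width: 0.0853
```

```bash
python3 -m crank '[{"travel":[0,0.006,-0.001],"angular":[0,0,0],"fingers":-1},{"travel":[0,0.013,-0.001],"angular":[0,0,0],"fingers":-1},{"travel":[0,0.013,-0.001],"angular":[0,0,0],"fingers":-1},{"travel":[0,0.013,-0.001],"angular":[0,0,0],"fingers":-1}]' 80; python3 -c "
from h import *
for i in range(3):
  s=bot.state();print(s['time_s'],s['tcp_pos'],s['contact_force'],s['ee_rot'])"
```

```text
time_s: 2.45
tcp_pos: [0.4319, 0.3473, 0.0028]
ee_rot: [-1.571, 0.001, 0.019]
contact_force: [-0.2, 0.1, -0.8]
gripper_width: 0.0853
2.45 [0.43191025 0.3472674  0.00284787] [-0.16957748  0.12472994 -0.79084134] [-1.57127286e+00  9.36379230e-04  1.92235141e-02]
2.45 [0.43191025 0.3472674  0.00284787] [-0.16957748  0.12472994 -0.79084134] [-1.57127286e+00  9.36379230e-04  1.92235141e-02]
2.45 [0.43191025 0.3472674  0.00284787] [-0.16957748  0.12472994 -0.79084134] [-1.57127286e+00  9.36379230e-04  1.92235141e-02]
```

```bash
python3 -m crank '[{"travel":[0,0,0],"angular":[0,0,0],"fingers":1},{"travel":[0,0,0],"angular":[0,0,0],"fingers":1},{"travel":[0,0,0],"angular":[0,0,0],"fingers":1},{"travel":[0,0,0],"angular":[0,0,0],"fingers":1},{"travel":[0,0,0],"angular":[0,0,0],"fingers":1},{"travel":[0,0,0],"angular":[0,0,0],"fingers":1},{"travel":[0,0,0],"angular":[0,0,0],"fingers":1},{"travel":[0,0,0],"angular":[0,0,0],"fingers":1}]' 80
```

```text
time_s: 3.25
tcp_pos: [0.4328, 0.3479, 0.0039]
ee_rot: [-1.57, -0.001, 0.019]
contact_force: [0.1, 0.0, 5.4]
gripper_width: 0.038
```

```bash
python3 -m crank '[{"travel":[0,-0.02,0],"angular":[0,0,0],"fingers":1},{"travel":[0,-0.06,0],"angular":[0,0,0],"fingers":1},{"travel":[0,-0.1,0],"angular":[0,0,0],"fingers":1},{"travel":[0,-0.1,0],"angular":[0,0,0],"fingers":1},{"travel":[0,-0.1,0],"angular":[0,0,0],"fingers":1}]' 80; python3 -c "
from h import *
s=load('top0')
print(px2w(s,72,187,.0),px2w(s,72,187,.06),px2w(s,75,150,0.06),px2w(s,241,140,.08))
print(bot.state()['contact_force'],bot.state()['moment'])"
```

```text
time_s: 3.75
tcp_pos: [0.4327, 0.3477, 0.1038]
ee_rot: [-1.57, -0.001, 0.019]
contact_force: [-0.2, 0.1, -2.2]
gripper_width: 0.0381
[0.62651683 0.65117218 0.        ] [0.61522958 0.62219009 0.06      ] [0.72923897 0.62249969 0.06      ] [0.75116629 0.11499689 0.08      ]
[-0.22714534  0.05048704 -2.20699183] [-0.01588251  0.17276725 -0.0119957 ]
```

```bash
python3 -m crank '[{"travel":[0.03,0,0.03],"angular":[0,0.14,0],"fingers":1},{"travel":[0.06,0,0.06],"angular":[0,0.28,0],"fingers":1},{"travel":[0.09,0,0.09],"angular":[0,0.42,0],"fingers":1},{"travel":[0.115,0,0.091],"angular":[0,0.56,0],"fingers":1},{"travel":[0.115,0,0.091],"angular":[0,0.7,0],"fingers":1},{"travel":[0.115,0,0.091],"angular":[0,0.84,0],"fingers":1},{"travel":[0.115,0,0.091],"angular":[0,0.98,0],"fingers":1},{"travel":[0.115,0,0.091],"angular":[0,1.12,0],"fingers":1},{"travel":[0.115,0,0.091],"angular":[0,1.26,0],"fingers":1},{"travel":[0.115,0,0.091],"angular":[0,1.4,0],"fingers":1},{"travel":[0.115,0,0.091],"angular":[0,1.53,0],"fingers":1},{"travel":[0.115,0,0.091],"angular":[0,1.614,0],"fingers":1}]' 80;python3 -m crank '[{"travel":[0,0.03,0],"angular":[0,0,0],"fingers":1},{"travel":[0,0.05,0],"angular":[0,0,0],"fingers":1},{"travel":[0,0.05,0],"angular":[0,0,0],"fingers":1},{"travel":[0,0.05,0],"angular":[0,0,0],"fingers":1}]' 80; python3 -c "
from h import *
s=bot.state();print(s['tcp_pos'],s['ee_rot'],s['joint_positions'],s['contact_force'])
snap('top','top2');f=cv2.imread('pics/top2.png');cv2.imwrite('pics/c4.png',cv2.resize(f[150:290,90:290],None,fx=4,fy=4,interpolation=cv2.INTER_CUBIC))
snap('side','side2');f=cv2.imread('pics/side2.png');cv2.imwrite('pics/c5.png',cv2.resize(f[90:290,120:380],None,fx=3,fy=3,interpolation=cv2.INTER_CUBIC))"
```

```text
time_s: 4.95
tcp_pos: [0.5442, 0.4398, 0.1]
ee_rot: [-1.575, -0.003, -1.599]
contact_force: [0.5, 0.6, -1.5]
gripper_width: 0.0383
time_s: 5.35
tcp_pos: [0.5443, 0.4399, 0.0512]
ee_rot: [-1.574, -0.002, -1.595]
contact_force: [0.5, -0.3, -0.6]
gripper_width: 0.038
[0.54434415 0.43988307 0.0512378 ] [-1.57423193 -0.00216232 -1.59486947] [5.65052357e-01 6.49615868e-01 1.32397295e-01 1.05763566e+00
 1.11133413e-04 2.15992531e+00] [ 0.45837784 -0.31249845 -0.5788    ]
```

View pics/c4.png

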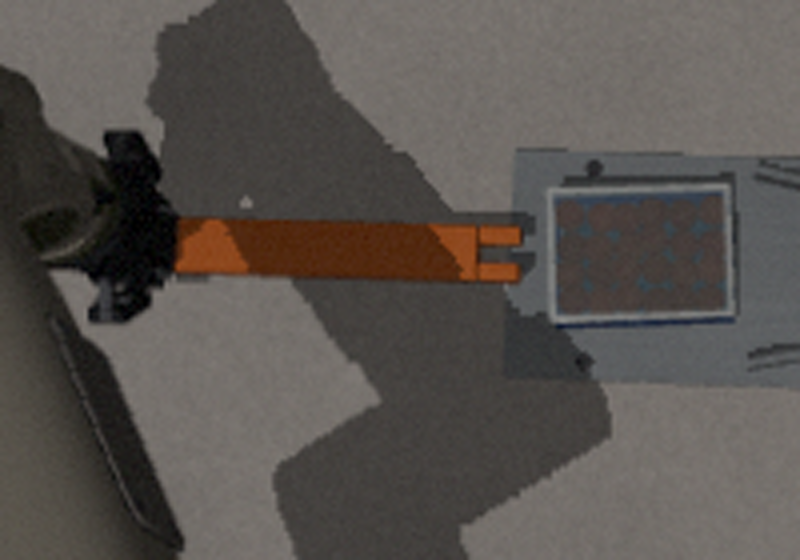

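View pics/c5.png

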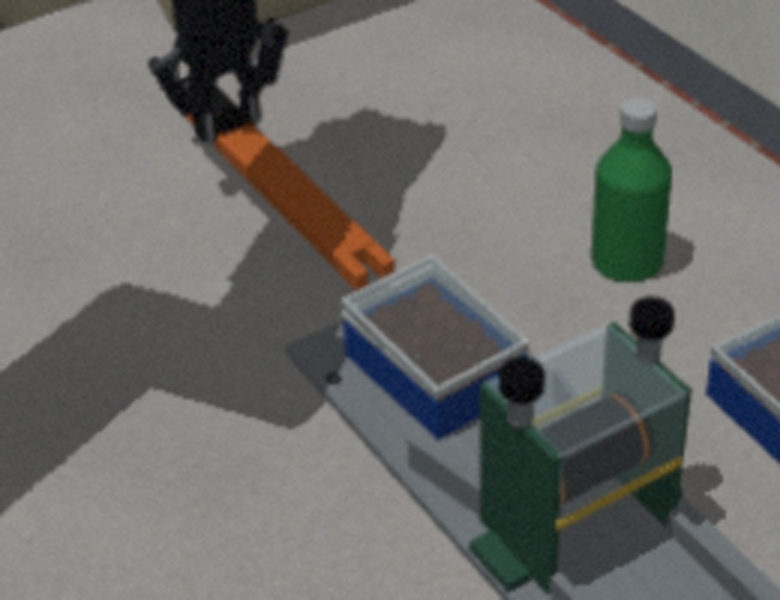

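Run:
```python
from h import *
t=load('top2');s=load('side2');np.set_printoptions(precision=4,suppress=True)
O=np.array([.5333,-.072,0]);d=np.array([-.0244,-.9997,0]);n=np.array([.9997,-.0244,0])
for (u,v),name in(((521,227),'x+'),((520,282),'x-')):
  for z in(.06,.068,.076):
    p=px2w(t,90+u/4,150+v/4,z);a=w2px(s,p);print(name,z,p,'loc',(p-O)@n,-(p-O)@d,'side crop',(a[0]-120)*3,(a[1]-90)*3)
```

```text
x+ 0.06 [0.5591 0.1722 0.06  ] loc 0.019786625229171018 0.24470965139821346 side crop 393.38890711995884 266.5616195717522
x+ 0.068 [0.5579 0.171  0.068 ] loc 0.018653398656403825 0.24357656046407647 side crop 392.6612899060068 260.48049333644263
x+ 0.076 [0.5567 0.1699 0.076 ] loc 0.01752017208363663 0.24244346952993953 side crop 391.9272555070527 254.34290317838565
x- 0.06 [0.5194 0.1718 0.06  ] loc -0.019832733649580964 0.24340080386959362 side crop 354.712215699426 284.11062042180663
x- 0.068 [0.5185 0.1707 0.068 ] loc -0.020723053415215784 0.24227573749676198 side crop 354.0336586576607 277.9244594348963
x- 0.076 [0.5176 0.1696 0.076 ] loc -0.021613373180850496 0.2411506711239303 side crop 353.34930761805805 271.6809552839853
```

```bash
python3 -m crank '[{"travel":[0,0.015,-0.001],"angular":[0,0,0],"fingers":1},{"travel":[0,0.025,-0.001],"angular":[0,0,0],"fingers":1},{"travel":[0.004,0.025,0],"angular":[0,0,0],"fingers":1},{"travel":[0.008,0.025,0],"angular":[0,0,0],"fingers":1},{"travel":[0.012,0.025,0],"angular":[0,0,0],"fingers":1},{"travel":[0.016,0.025,0],"angular":[0,0,0],"fingers":1},{"travel":[0.02,0.025,0],"angular":[0,0,0],"fingers":1},{"travel":[0.024,0.025,0],"angular":[0,0,0],"fingers":1},{"travel":[0.028,0.025,0],"angular":[0,0,0],"fingers":1},{"travel":[0.032,0.025,0],"angular":[0,0,0],"fingers":1},{"travel":[0.036,0.025,0],"angular":[0,0,0],"fingers":1},{"travel":[0.04,0.025,0],"angular":[0,0,0],"fingers":1}]' 80
python3 -m crank '[{"travel":[0.004,0,0],"angular":[0,0,0],"fingers":1},{"travel":[0.008,0,0],"angular":[0,0,0],"fingers":1},{"travel":[0.012,0,0],"angular":[0,0,0],"fingers":1},{"travel":[0.016,0,0],"angular":[0,0,0],"fingers":1},{"travel":[0.02,0,0],"angular":[0,0,0],"fingers":1},{"travel":[0.024,0,0],"angular":[0,0,0],"fingers":1},{"travel":[0.028,0,0],"angular":[0,0,0],"fingers":1},{"travel":[0.032,0,0],"angular":[0,0,0],"fingers":1},{"travel":[0.036,0,0],"angular":[0,0,0],"fingers":1},{"travel":[0.04,0,0],"angular":[0,0,0],"fingers":1}]' 80
python3 -c "
from h import *
s=bot.state();print(s['tcp_pos'],s['ee_rot'],s['contact_force'],s['moment'])
snap('top','top3');f=cv2.imread('pics/top3.png');cv2.imwrite('pics/c6.png',cv2.resize(f[165:265,170:350],None,fx=4.4,fy=4.4,interpolation=cv2.INTER_CUBIC))"
```

```text
time_s: 6.65
tcp_pos: [0.5447, 0.4005, 0.0284]
ee_rot: [-1.571, 0.0, -1.595]
contact_force: [0.3, 2.6, -1.0]
gripper_width: 0.0383
time_s: 7.65
tcp_pos: [0.5437, 0.3604, 0.0283]
ee_rot: [-1.571, 0.0, -1.595]
contact_force: [-0.6, 2.0, -1.0]
gripper_width: 0.0382
[0.54365283 0.36039721 0.02832656] [-1.57077805e+00  8.92988191e-05 -1.59482620e+00] [-0.56318669  2.01505262 -0.97784765] [ 0.44409334 -0.03106603  0.02587867]
```

View pics/c6.png

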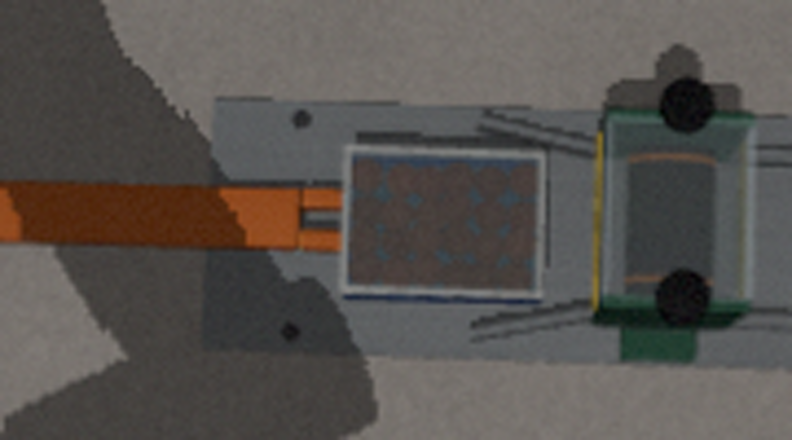

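Run:
```python
from h import *
t=load('top3');np.set_printoptions(precision=4,suppress=True)
O=np.array([.5333,-.072,0]);d=np.array([-.0244,-.9997,0]);n=np.array([.9997,-.0244,0])
A=lambda u,v,z:px2w(t,170+u/4.4,165+v/4.4,z)
for k,(u,v,z) in dict(UL=(344,146,.073),LL=(345,298,.073),UR=(546,152,.066),LR=(541,300,.066),bedUL=(215,99,.01),bedLL=(203,348,.01),yelU=(601,132,.082),yelL=(597,310,.082),railU=(590,152,.04),railL=(590,306,.04)).items():
  p=A(u,v,z);print(k,(p-O)@n,-(p-O)@d)
p=bot.state()['tcp_pos'];print('tcp',(p-O)@n,-(p-O)@d)
```

```text
UL 0.045034433452706905 0.16453913593131253
LL -0.05310863777586887 0.15971658203373315
UR 0.04639868684266865 0.03423557845180748
LR -0.04960273572438541 0.034662820356116425
bedUL 0.0849110130578402 0.25901650163664863
bedLL -0.08449919574242014 0.25839631061466445
yelU 0.05787566887316518 -0.0002378131313710875
yelL -0.056218146086177756 -0.0005757492628489697
railU 0.05156382256902975 0.004720116202262014
railL -0.050185125935242964 0.002079993340754834
tcp -0.00021647010174408144 0.43185846638269076
```

Punnet is nearly centred (about −2 mm, 1° askew) with its leading face at local y ≈ 0.034, so I'll feed on.

```bash
python3 -m crank '[{"travel":[0.004,0,0],"angular":[0,0,0],"fingers":1},{"travel":[0.008,0,0],"angular":[0,0,0],"fingers":1},{"travel":[0.012,0,0],"angular":[0,0,0],"fingers":1},{"travel":[0.016,0,0],"angular":[0,0,0],"fingers":1},{"travel":[0.02,0,0],"angular":[0,0,0],"fingers":1},{"travel":[0.024,0,0],"angular":[0,0,0],"fingers":1},{"travel":[0.028,0,0],"angular":[0,0,0],"fingers":1},{"travel":[0.032,0,0],"angular":[0,0,0],"fingers":1},{"travel":[0.036,0,0],"angular":[0,0,0],"fingers":1},{"travel":[0.04,0,0],"angular":[0,0,0],"fingers":1}]' 80
python3 -m crank '[{"travel":[0.003,0,0],"angular":[0,0,0],"fingers":1},{"travel":[0.006,0,0],"angular":[0,0,0],"fingers":1},{"travel":[0.009,0,0],"angular":[0,0,0],"fingers":1},{"travel":[0.012,0,0],"angular":[0,0,0],"fingers":1}]' 80
python3 -m crank '[{"travel":[0.003,0,0],"angular":[0,0,0],"fingers":1},{"travel":[0.006,0,0],"angular":[0,0,0],"fingers":1},{"travel":[0.009,0,0],"angular":[0,0,0],"fingers":1}]' 80
```

```text
time_s: 8.7
tcp_pos: [0.5427, 0.3204, 0.0283]
ee_rot: [-1.571, 0.0, -1.595]
contact_force: [-0.1, 1.3, -0.8]
gripper_width: 0.038
time_s: 9.1
tcp_pos: [0.5424, 0.3086, 0.0283]
ee_rot: [-1.571, 0.0, -1.595]
contact_force: [0.4, 2.2, -2.3]
gripper_width: 0.038
time_s: 9.4
tcp_pos: [0.5422, 0.2995, 0.0283]
ee_rot: [-1.571, 0.0, -1.595]
contact_force: [0.4, 1.9, -2.1]
gripper_width: 0.0381
```

```bash
python3 -m crank '[{"travel":[0.003,0,0],"angular":[0,0,0],"fingers":1},{"travel":[0.006,0,0],"angular":[0,0,0],"fingers":1},{"travel":[0.009,0,0],"angular":[0,0,0],"fingers":1}]' 80
python3 -m crank '[{"travel":[0.003,0,0],"angular":[0,0,0],"fingers":1},{"travel":[0.006,0,0],"angular":[0,0,0],"fingers":1}]' 80
python3 -m crank '[{"travel":[0.003,0,0],"angular":[0,0,0],"fingers":1},{"travel":[0.006,0,0],"angular":[0,0,0],"fingers":1}]' 80
python3 -m crank '[{"travel":[0.003,0,0],"angular":[0,0,0],"fingers":1},{"travel":[0.006,0,0],"angular":[0,0,0],"fingers":1},{"travel":[0.009,0,0],"angular":[0,0,0],"fingers":1}]' 80
python3 -m crank '[{"travel":[0.003,0,0],"angular":[0,0,0],"fingers":1},{"travel":[0.006,0,0],"angular":[0,0,0],"fingers":1},{"travel":[0.009,0,0],"angular":[0,0,0],"fingers":1}]' 80
```

```text
time_s: 9.7
tcp_pos: [0.5424, 0.2929, 0.0288]
ee_rot: [-1.57, 0.006, -1.594]
contact_force: [0.2, 12.8, -0.7]
gripper_width: 0.0378
time_s: 9.9
tcp_pos: [0.5425, 0.288, 0.0291]
ee_rot: [-1.569, 0.007, -1.593]
contact_force: [-0.6, 12.5, -0.8]
gripper_width: 0.0381
time_s: 10.1
tcp_pos: [0.5422, 0.2816, 0.0291]
ee_rot: [-1.57, 0.006, -1.593]
contact_force: [-0.5, 11.5, -1.0]
gripper_width: 0.038
time_s: 10.4
tcp_pos: [0.5419, 0.2725, 0.029]
ee_rot: [-1.57, 0.006, -1.593]
contact_force: [0.1, 10.7, -1.1]
gripper_width: 0.0385
time_s: 10.7
tcp_pos: [0.5418, 0.2636, 0.029]
ee_rot: [-1.57, 0.006, -1.593]
contact_force: [-0.2, 10.2, -0.8]
gripper_width: 0.0382
```

```bash
R='x'; python3 -m crank '[{"travel":[0.004,0,0],"angular":[0,0,0],"fingers":1},{"travel":[0.008,0,0],"angular":[0,0,0],"fingers":1},{"travel":[0.012,0,0],"angular":[0,0,0],"fingers":1},{"travel":[0.016,0,0],"angular":[0,0,0],"fingers":1},{"travel":[0.02,0,0],"angular":[0,0,0],"fingers":1},{"travel":[0.024,0,0],"angular":[0,0,0],"fingers":1},{"travel":[0.028,0,0],"angular":[0,0,0],"fingers":1},{"travel":[0.032,0,0],"angular":[0,0,0],"fingers":1},{"travel":[0.036,0,0],"angular":[0,0,0],"fingers":1},{"travel":[0.04,0,0],"angular":[0,0,0],"fingers":1}]' 80
python3 -m crank '[{"travel":[0.004,0,0],"angular":[0,0,0],"fingers":1},{"travel":[0.008,0,0],"angular":[0,0,0],"fingers":1},{"travel":[0.012,0,0],"angular":[0,0,0],"fingers":1},{"travel":[0.016,0,0],"angular":[0,0,0],"fingers":1},{"travel":[0.02,0,0],"angular":[0,0,0],"fingers":1},{"travel":[0.024,0,0],"angular":[0,0,0],"fingers":1},{"travel":[0.028,0,0],"angular":[0,0,0],"fingers":1},{"travel":[0.032,0,0],"angular":[0,0,0],"fingers":1},{"travel":[0.036,0,0],"angular":[0,0,0],"fingers":1},{"travel":[0.04,0,0],"angular":[0,0,0],"fingers":1}]' 80
python3 -m crank '[{"travel":[0.004,0,0],"angular":[0,0,0],"fingers":1},{"travel":[0.008,0,0],"angular":[0,0,0],"fingers":1},{"travel":[0.012,0,0],"angular":[0,0,0],"fingers":1},{"travel":[0.016,0,0],"angular":[0,0,0],"fingers":1},{"travel":[0.02,0,0],"angular":[0,0,0],"fingers":1}]' 80
python3 -c "
from h import *
s=snap('top','top4');f=s['frame'];cv2.imwrite('pics/c7.png',cv2.resize(f[165:265,270:430],None,fx=5,fy=5,interpolation=cv2.INTER_CUBIC))"
```

```text
time_s: 11.7
tcp_pos: [0.5407, 0.223, 0.0288]
ee_rot: [-1.57, 0.005, -1.594]
contact_force: [-0.6, 9.5, -0.6]
gripper_width: 0.0381
time_s: 12.7
tcp_pos: [0.5394, 0.1829, 0.0287]
ee_rot: [-1.57, 0.005, -1.593]
contact_force: [0.1, 9.6, -0.6]
gripper_width: 0.0381
time_s: 13.2
tcp_pos: [0.5388, 0.1629, 0.0286]
ee_rot: [-1.571, 0.005, -1.593]
contact_force: [-0.3, 10.2, -1.1]
gripper_width: 0.0379
```

View pics/c7.png

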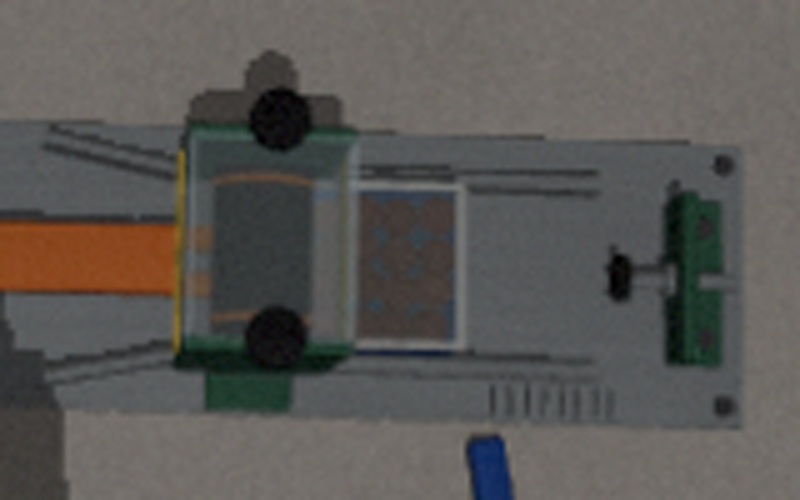

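```bash
python3 -m crank '[{"travel":[0.003,0,0],"angular":[0,0,0],"fingers":1},{"travel":[0.006,0,0],"angular":[0,0,0],"fingers":1},{"travel":[0.009,0,0],"angular":[0,0,0],"fingers":1},{"travel":[0.012,0,0],"angular":[0,0,0],"fingers":1},{"travel":[0.015,0,0],"angular":[0,0,0],"fingers":1},{"travel":[0.018,0,0],"angular":[0,0,0],"fingers":1},{"travel":[0.021,0,0],"angular":[0,0,0],"fingers":1},{"travel":[0.024,0,0],"angular":[0,0,0],"fingers":1},{"travel":[0.027,0,0],"angular":[0,0,0],"fingers":1},{"travel":[0.03,0,0],"angular":[0,0,0],"fingers":1}]' 80
python3 -m crank '[{"travel":[0.003,0,0],"angular":[0,0,0],"fingers":1},{"travel":[0.006,0,0],"angular":[0,0,0],"fingers":1},{"travel":[0.009,0,0],"angular":[0,0,0],"fingers":1},{"travel":[0.012,0,0],"angular":[0,0,0],"fingers":1},{"travel":[0.015,0,0],"angular":[0,0,0],"fingers":1},{"travel":[0.018,0,0],"angular":[0,0,0],"fingers":1},{"travel":[0.021,0,0],"angular":[0,0,0],"fingers":1},{"travel":[0.024,0,0],"angular":[0,0,0],"fingers":1},{"travel":[0.027,0,0],"angular":[0,0,0],"fingers":1},{"travel":[0.03,0,0],"angular":[0,0,0],"fingers":1}]' 80
python3 -c "
from h import *
s=snap('top','top5');f=s['frame'];cv2.imwrite('pics/c8.png',cv2.resize(f[180:250,300:420],None,fx=6.5,fy=6.5,interpolation=cv2.INTER_CUBIC))"
```

```text
time_s: 14.25
tcp_pos: [0.538, 0.1304, 0.0283]
ee_rot: [-1.571, -0.0, -1.595]
contact_force: [-0.4, 1.8, -1.5]
gripper_width: 0.0379
time_s: 15.25
tcp_pos: [0.5374, 0.1006, 0.0283]
ee_rot: [-1.571, 0.0, -1.595]
contact_force: [-0.8, 1.6, -1.3]
gripper_width: 0.0381
```

View pics/c8.png

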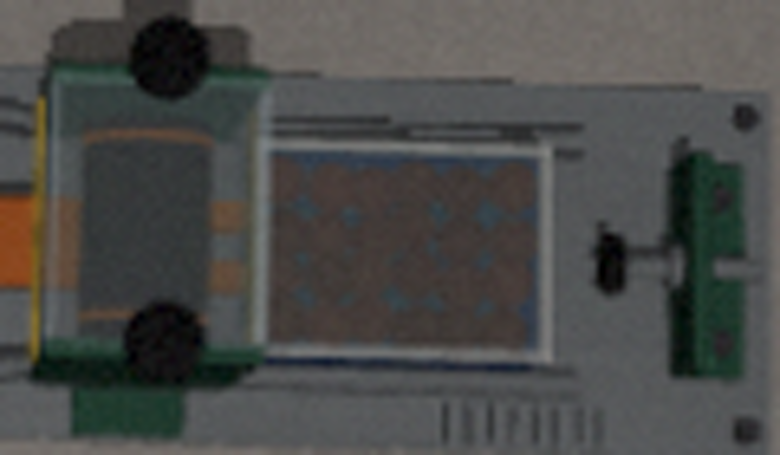

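```bash
python3 -m crank '[{"travel":[0.002,0,0],"angular":[0,0,0],"fingers":1},{"travel":[0.004,0,0],"angular":[0,0,0],"fingers":1},{"travel":[0.006,0,0],"angular":[0,0,0],"fingers":1},{"travel":[0.008,0,0],"angular":[0,0,0],"fingers":1},{"travel":[0.01,0,0],"angular":[0,0,0],"fingers":1},{"travel":[0.012,0,0],"angular":[0,0,0],"fingers":1},{"travel":[0.014,0,0],"angular":[0,0,0],"fingers":1},{"travel":[0.016,0,0],"angular":[0,0,0],"fingers":1}]' 80
python3 -m crank '[{"travel":[0.001,0,0],"angular":[0,0,0],"fingers":1},{"travel":[0.002,0,0],"angular":[0,0,0],"fingers":1},{"travel":[0.003,0,0],"angular":[0,0,0],"fingers":1}]' 80
python3 -m crank '[{"travel":[0.001,0,0],"angular":[0,0,0],"fingers":1},{"travel":[0.002,0,0],"angular":[0,0,0],"fingers":1}]' 80
```

```text
time_s: 16.1
tcp_pos: [0.537, 0.0846, 0.0283]
ee_rot: [-1.571, 0.0, -1.595]
contact_force: [0.1, 1.8, -0.6]
gripper_width: 0.0382
time_s: 16.4
tcp_pos: [0.537, 0.0818, 0.0283]
ee_rot: [-1.571, 0.0, -1.595]
contact_force: [-0.1, 2.4, -1.1]
gripper_width: 0.0383
time_s: 16.6
tcp_pos: [0.5369, 0.0798, 0.0283]
ee_rot: [-1.571, 0.0, -1.595]
contact_force: [-0.3, 1.9, -2.1]
gripper_width: 0.0383
```

Now 1 mm steps, one short call at a time.

```bash
python3 -m crank '[{"travel":[0.001,0,0],"angular":[0,0,0],"fingers":1},{"travel":[0.002,0,0],"angular":[0,0,0],"fingers":1}]' 80 | grep -E 'tcp|force'
python3 -m crank '[{"travel":[0.001,0,0],"angular":[0,0,0],"fingers":1},{"travel":[0.002,0,0],"angular":[0,0,0],"fingers":1}]' 80 | grep -E 'tcp|force'
```

```text
tcp_pos: [0.5369, 0.0777, 0.0283]
contact_force: [0.4, 0.9, -1.0]
tcp_pos: [0.5368, 0.0757, 0.0283]
contact_force: [-0.0, 1.8, -1.0]
```

```bash
python3 -m crank '[{"travel":[0.001,0,0],"angular":[0,0,0],"fingers":1},{"travel":[0.002,0,0],"angular":[0,0,0],"fingers":1}]' 80 | grep -E 'tcp|force'
```

```text
tcp_pos: [0.5368, 0.0737, 0.0283]
contact_force: [0.4, 1.2, -0.5]
```

```bash
python3 -m crank '[{"travel":[0.001,0,0],"angular":[0,0,0],"fingers":1},{"travel":[0.002,0,0],"angular":[0,0,0],"fingers":1}]' 80 | grep -E 'tcp|force'
```

```text
tcp_pos: [0.5367, 0.0718, 0.0283]
contact_force: [-0.0, 2.4, -1.4]
```

```bash
python3 -m crank '[{"travel":[0.001,0,0],"angular":[0,0,0],"fingers":1}]' 80 | grep -E 'tcp|force'
```

```text
tcp_pos: [0.5367, 0.0707, 0.0283]
contact_force: [0.3, 2.2, -1.8]
```

```bash
python3 -m crank '[{"travel":[0.001,0,0],"angular":[0,0,0],"fingers":1}]' 80 | grep -E 'tcp|force'
```

```text
tcp_pos: [0.5366, 0.0703, 0.0283]
contact_force: [-0.4, 5.8, -1.5]
```

```bash
python3 -m crank '[{"travel":[0.001,0,0],"angular":[0,0,0],"fingers":1}]' 80 | grep -E 'tcp|force'
```

```text
tcp_pos: [0.5367, 0.0702, 0.0283]
contact_force: [0.4, 10.5, -0.7]
```

```bash
python3 -m crank '[{"travel":[0.001,0,0],"angular":[0,0,0],"fingers":1}]' 80 | grep -E 'tcp|force'
```

```text
tcp_pos: [0.5366, 0.0701, 0.0284]
contact_force: [-0.5, 13.0, -0.7]
```

```bash
python3 -m crank '[{"travel":[-0.0004,0,0],"angular":[0,0,0],"fingers":1},{"travel":[-0.0004,0,0],"angular":[0,0,0],"fingers":1},{"travel":[-0.0004,0,0],"angular":[0,0,0],"fingers":1}]' 80 | grep -E 'tcp|force'
```

```text
tcp_pos: [0.5366, 0.0702, 0.0284]
contact_force: [0.2, 9.1, -1.7]
```

```bash
python3 -m crank '[{"travel":[0,0,0],"angular":[0,0,0],"fingers":1},{"travel":[0,0,0],"angular":[0,0,0],"fingers":1},{"travel":[0,0,0],"angular":[0,0,0],"fingers":1},{"travel":[0,0,0],"angular":[0,0,0],"fingers":1},{"travel":[0,0,0],"angular":[0,0,0],"fingers":1}]' 80 | grep -E 'tcp|force'
```

```text
tcp_pos: [0.5366, 0.0702, 0.0284]
contact_force: [-0.1, 8.7, -0.5]
```

```bash
python3 -m crank '[{"travel":[0.0005,0,0],"angular":[0,0,0],"fingers":1},{"travel":[0.0005,0,0],"angular":[0,0,0],"fingers":1},{"travel":[0.0005,0,0],"angular":[0,0,0],"fingers":1},{"travel":[0.0005,0,0],"angular":[0,0,0],"fingers":1},{"travel":[0.0005,0,0],"angular":[0,0,0],"fingers":1}]' 80 | grep -E 'tcp|force'
python3 -m crank '[{"travel":[-0.001,0,0],"angular":[0,0,0],"fingers":1},{"travel":[-0.003,0,0],"angular":[0,0,0],"fingers":1},{"travel":[-0.006,0,0],"angular":[0,0,0],"fingers":1},{"travel":[-0.012,0,0],"angular":[0,0,0],"fingers":1},{"travel":[-0.022,0,0],"angular":[0,0,0],"fingers":1},{"travel":[-0.036,0,0],"angular":[0,0,0],"fingers":1},{"travel":[-0.052,0,0],"angular":[0,0,0],"fingers":1},{"travel":[-0.07,0,0],"angular":[0,0,0],"fingers":1},{"travel":[-0.09,0,0],"angular":[0,0,0],"fingers":1},{"travel":[-0.11,0,0],"angular":[0,0,0],"fingers":1}]' 80 | grep -E 'tcp|force'
```

```text
tcp_pos: [0.5366, 0.0702, 0.0284]
contact_force: [0.9, 10.8, -0.1]
tcp_pos: [0.5391, 0.1797, 0.0283]
contact_force: [-0.1, -0.1, -1.8]
```

```bash
python3 -m crank '[{"travel":[-0.02,0,0],"angular":[0,0,0],"fingers":1},{"travel":[-0.04,0,0],"angular":[0,0,0],"fingers":1},{"travel":[-0.06,0,0],"angular":[0,0,0],"fingers":1},{"travel":[-0.08,0,0],"angular":[0,0,0],"fingers":1},{"travel":[-0.1,0,0],"angular":[0,0,0],"fingers":1},{"travel":[-0.12,0,0],"angular":[0,0,0],"fingers":1},{"travel":[-0.14,0,0],"angular":[0,0,0],"fingers":1},{"travel":[-0.16,0,0],"angular":[0,0,0],"fingers":1},{"travel":[-0.18,0,0],"angular":[0,0,0],"fingers":1},{"travel":[-0.2,0,0],"angular":[0,0,0],"fingers":1},{"travel":[-0.22,0,0],"angular":[0,0,0],"fingers":1},{"travel":[-0.24,0,0],"angular":[0,0,0],"fingers":1}]' 80
python3 -m crank '[{"travel":[-0.01,0,0],"angular":[0,0,0],"fingers":1},{"travel":[-0.02,-0.02,0],"angular":[0,0,0],"fingers":1},{"travel":[-0.02,-0.05,0],"angular":[0,0,0],"fingers":1},{"travel":[-0.02,-0.07,0],"angular":[0,0,0],"fingers":1},{"travel":[-0.02,-0.07,0],"angular":[0,0,0],"fingers":1}]' 80
python3 -c "
from h import *
st=bot.state();print(st['tcp_pos'],tool([0.433-st['tcp_pos'][0],.348-st['tcp_pos'][1],0],st))
s=snap('top','top6');f=s['frame'];cv2.imwrite('pics/c9.png',cv2.resize(f[150:260,100:430],None,fx=2.4,fy=2.4,interpolation=cv2.INTER_CUBIC))"
```

```text
time_s: 21.3
tcp_pos: [0.5444, 0.4197, 0.0281]
ee_rot: [-1.571, 0.0, -1.594]
contact_force: [0.5, -0.7, -1.4]
gripper_width: 0.038
time_s: 21.8
tcp_pos: [0.5472, 0.4393, 0.102]
ee_rot: [-1.565, 0.003, -1.594]
contact_force: [0.4, 0.3, -0.9]
gripper_width: 0.038
[0.54721674 0.43932063 0.10201501] [ 0.09399238 -0.00092284 -0.11202455]
```

View pics/c9.png

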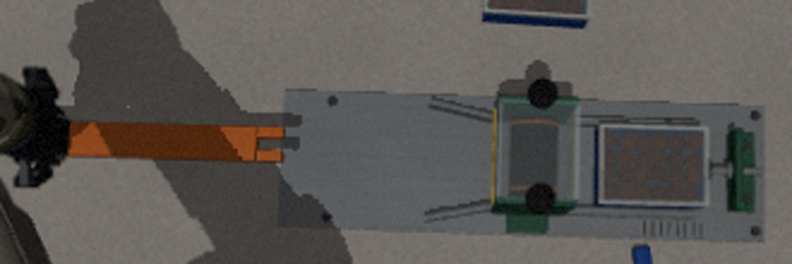

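```bash
python3 -m crank '[{"travel":[0,0,0],"angular":[0,-0.14,0],"fingers":1},{"travel":[0,0,0],"angular":[0,-0.28,0],"fingers":1},{"travel":[0,0,0],"angular":[0,-0.42,0],"fingers":1},{"travel":[0,0,0],"angular":[0,-0.56,0],"fingers":1},{"travel":[0,0,0],"angular":[0,-0.7,0],"fingers":1},{"travel":[0,0,0],"angular":[0,-0.84,0],"fingers":1},{"travel":[0,0,0],"angular":[0,-0.98,0],"fingers":1},{"travel":[0.02,0,-0.03],"angular":[0,-1.12,0],"fingers":1},{"travel":[0.045,0,-0.055],"angular":[0,-1.26,0],"fingers":1},{"travel":[0.07,0,-0.08],"angular":[0,-1.4,0],"fingers":1},{"travel":[0.09,0,-0.105],"angular":[0,-1.53,0],"fingers":1},{"travel":[0.092,0,-0.112],"angular":[0,-1.614,0],"fingers":1}]' 80
python3 -m crank '[{"travel":[0,0.03,0],"angular":[0,0,0],"fingers":1},{"travel":[0,0.06,0],"angular":[0,0,0],"fingers":1},{"travel":[0,0.08,0],"angular":[0,0,0],"fingers":1},{"travel":[0,0.088,0],"angular":[0,0,0],"fingers":1},{"travel":[0,0.09,0],"angular":[0,0,0],"fingers":1},{"travel":[0,0.09,0],"angular":[0,0,0],"fingers":1}]' 80
```

```text
time_s: 23.05
tcp_pos: [0.4263, 0.3448, 0.0958]
ee_rot: [-1.575, 0.007, 0.023]
contact_force: [-1.2, -0.1, -1.7]
gripper_width: 0.038
time_s: 23.65
tcp_pos: [0.4312, 0.3483, 0.0081]
ee_rot: [-1.571, 0.0, 0.019]
contact_force: [0.0, 0.5, -0.6]
gripper_width: 0.0377
```

```bash
python3 -m crank '[{"travel":[0,0.002,0],"angular":[0,0,0],"fingers":1},{"travel":[0,0.004,0],"angular":[0,0,0],"fingers":1},{"travel":[0,0.004,0],"angular":[0,0,0],"fingers":1}]' 80
```

```text
time_s: 23.95
tcp_pos: [0.4317, 0.3485, 0.0048]
ee_rot: [-1.57, -0.001, 0.019]
contact_force: [-0.4, -0.5, -0.5]
gripper_width: 0.038
```

```bash
python3 -m crank '[{"travel":[0,0.001,0],"angular":[0,0,0],"fingers":1},{"travel":[0,0.001,0],"angular":[0,0,0],"fingers":1}]' 80
```

```text
time_s: 24.15
tcp_pos: [0.4317, 0.3486, 0.004]
ee_rot: [-1.57, -0.001, 0.019]
contact_force: [-0.7, -0.6, 2.9]
gripper_width: 0.0378
```

Stick touches the bench (+3 N). Opening slowly, then retreating straight up.

```bash
python3 -m crank '[{"travel":[0,0,0],"angular":[0,0,0],"fingers":-1},{"travel":[0,0,0],"angular":[0,0,0],"fingers":-1},{"travel":[0,0,0],"angular":[0,0,0],"fingers":-1},{"travel":[0,0,0],"angular":[0,0,0],"fingers":-1},{"travel":[0,0,0],"angular":[0,0,0],"fingers":-1},{"travel":[0,0,0],"angular":[0,0,0],"fingers":-1},{"travel":[0,0,0],"angular":[0,0,0],"fingers":-1},{"travel":[0,0,0],"angular":[0,0,0],"fingers":-1}]' 80
python3 -m crank '[{"travel":[0,-0.02,0],"angular":[0,0,0],"fingers":-1},{"travel":[0,-0.06,0],"angular":[0,0,0],"fingers":-1},{"travel":[0,-0.1,0],"angular":[0,0,0],"fingers":-1},{"travel":[0,-0.14,0],"angular":[0,0,0],"fingers":-1},{"travel":[0,-0.15,0],"angular":[0,0,0],"fingers":-1},{"travel":[0,-0.15,0],"angular":[0,0,0],"fingers":-1},{"travel":[0,-0.15,0],"angular":[0,0,0],"fingers":-1}]' 80
python3 -c "
from h import *
s=snap('side','side7');f=s['frame'];cv2.imwrite('pics/c10.png',f[60:400,130:450].repeat(2,0).repeat(2,1)[:600] if 0 else cv2.resize(f[60:400,130:450],None,fx=1.75,fy=1.75,interpolation=cv2.INTER_CUBIC))
s=snap('top','top7');f=s['frame'];cv2.imwrite('pics/c11.png',cv2.resize(f[180:250,300:420],None,fx=6.5,fy=6.5,interpolation=cv2.INTER_CUBIC))"
```

```text
time_s: 24.95
tcp_pos: [0.4313, 0.3483, 0.0033]
ee_rot: [-1.571, 0.0, 0.019]
contact_force: [-0.3, -0.2, -0.7]
gripper_width: 0.0853
time_s: 25.65
tcp_pos: [0.4308, 0.348, 0.1522]
ee_rot: [-1.571, 0.001, 0.019]
contact_force: [-1.0, 0.3, -0.2]
gripper_width: 0.0851
```

View pics/c10.png

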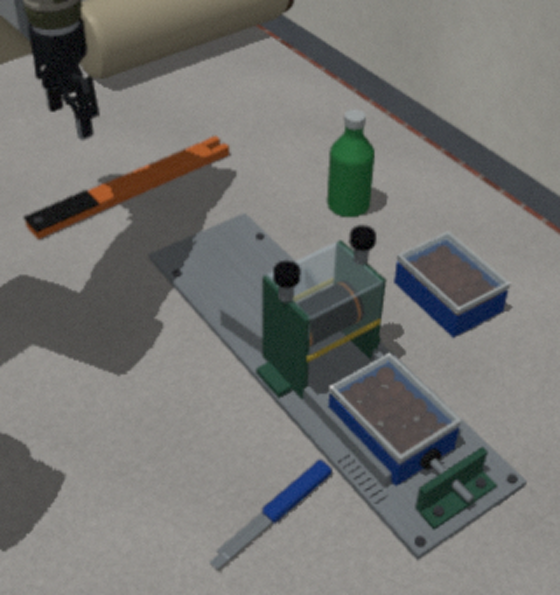

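```bash
python3 -c "
from h import *
print(bot.job_done())"
```

```text
the job is handed in; nothing more can be done
None
```

I fed the punnet through the press with the stick and pushed it up to the buffer. I then drew the stick out and laid it back flat on the bench where it had been. The job was handed in at about 26 s of the 64 s allowed.

- **Feed:** Pushing under the roller took 10–13 N, then dropped to about 2 N once the punnet was past it.
- **Buffer:** I felt for it in 1 mm steps. The push rose from 2 to 6, 10.5 and then 13 N with the punnet no longer moving. I held it at about 9–11 N before drawing back, and no reading came near the 20 N or 25 N limits. I only read the force at the end of each call, so a short peak between readings would not show.
- **Last picture (side view):** It shows the punnet touching the buffer and its lid looking shut. The stick is flat on the bench off the machine, and the knife, full punnet and bottle look undisturbed. The gripper is open and clear above the stick.
- **Not checked:** I did not measure the lid angle or the contact with the buffer; both are judged from that picture. I also saved a final top-view close-up but could not view it, because the 12-picture limit was reached.

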